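Screw the stopper into the tea canister

ROBOT

A 6-joint arm with a two-finger parallel gripper is mounted at the origin on the work surface. World frame = base frame: x ahead of the robot, y to its left, z up, the work surface at z = 0. Lengths are in m, angles in rad, forces in N, time in s.
With the tool pointing down it reaches from about 0.25 to 0.775 m from the base axis. Payload 4 kg.
Tool frame: the origin (TCP) lies on the centre line of the jaws, within the pads' length; the fingertips stand 14 mm ahead of it and the grasp point (between the pads) lies 5 mm behind it (robot.tcp_to_tips is the distance from the TCP to the fingertips, in m); z points along the fingers, y is the line along which they close (so a half turn about z gives the same grasp; the last joint's range is limited). The gripper opens to 94 mm and grips with 3 to 60 N. Pads are 16 mm wide; open, the fingers measure 119 mm over their backs; the gripper's body (75 mm by 177 mm) begins 78 mm behind the grasp point.
Start: joints at [0.999, 0.087, 1.371, -0, 1.684, -0.103], TCP at [0.249, 0.491, 0.22] pointing down, gripper open.
Joint ranges: [-3.1, 3.1], [-0.76, 2.03], [0.27, 2.55], [-1.08, 4.22], [0.17, 2.65], [-2.57, 2.57]. Speed limits (rad/s): [2.79, 2.79, 3.14, 3.14, 3.14, 3.14].

INTERFACE

Orientations are given as [roll, pitch, yaw] about the fixed x, y, z axes, in that order (R = Rz(yaw) Ry(pitch) Rx(roll)).
In Python, from bench import robot gives the robot as it stands.
- The arm moves only by the tool carry_out, never from a script. Its argument "increments" is a list of rows, each a list of 3 entries, a list of its own where there are three numbers: the closure in counts, from 0 (fully open) to 255 (shut), then the shift along the tool's x, y, z in mm, then the turn about the tool's z in degrees. In form: [[fingers, [dx, dy, dz], twist], ...]. A call has 1 to 8 rows; each row shifts and turns the commanded pose from where the row before left it, along the tool's axes as they then stand; what a row does not reach is not made up. A row lasts 1/10 s, in which the tool goes at most 50 mm and 8.59 degrees, less where a joint would pass 70% of its speed; a pose out of reach is approached as far as the arm can. A call with a gripper value outside its range is refused whole. The fingers move at their own pace and stop on an object; the grip force is fixed at half the most. Time passes only in rows, so rows that do not move let the fingers close. It gives the time, the measured TCP pose, the force, the opening and the grip force at its end, in the units of the state.
- robot.get_obs(): the state, without advancing time (a new reading comes with each control period).
- robot.snapshot(name): name is "side" or "top"; returns the picture (420x560x3 uint8, blue, green, red); there is no depth.
- robot.get_calibration(name): a dict with "vfov" (degrees; the focal length in pixels is half the picture's height over the tangent of half this angle, whatever the lens; pixels are square), "cx", "cy" (the principal point, pixels), "T" (4x4, takes a point from camera to world coordinates). Camera axes: x right, y down, z forward; pixel columns grow to the right and rows downward; lengths in m; the calibration is good to about 2 mm. A picture is of the moment at which its call begins. get_calibration takes no time and is no camera call.
- robot.close_job(): hands the job in; it is judged then, once.
The state is a dict: "time": time; "joint_positions": joint angles; "qvel": joint speeds; "joint_torque": joint torques, N m; "tool_pos": TCP position; "ee_rot": TCP orientation; "wrist_force": force on the tool from outside, world axes, zero at the start; "wrist_torque": the same for the moment, N m; "width": finger opening in m; "finger_force": force on a finger pad.
Only numpy, scipy, OpenCV 4.12 (cv2) and the standard library are available. Lean on these libraries where they do the work, as an engineer would, in place of code of your own. Each camera call takes 0.05 s, during which the arm holds its last target. There are 200 camera calls.

TASK

Close the tea canister on the counter with its black screw stopper: set it upright in the neck, find the thread start by feel (backing it off anticlockwise until it drops in is the sure way; straight clockwise usually jams), then screw it in clockwise until its flange is down on the rim all round, and let go. Be gentle: never force the stopper against the canister, and do not push the other things about.

Things in the scene. Friction and masses are not known exactly. Their poses are not given: they have to be found in the camera images.
- stopper: Loose black plastic screw stopper, about 140 g, standing upright on its nose on the counter. Origin: centre of the nose's underside, z up its axis. Round nose 47 mm across with tapered foot (36 mm at the very bottom, full width from 9 mm up). Flange 80 mm across, from 29.7 to 35.7 mm above the origin. On it a grip bar 56 mm long along x, 16 mm thick along y, top at 66.7 mm.
- stopper_bar (a point): Where to grip the stopper's bar: on the axis, 57.7 mm above its origin, 22 mm above the flange's top, 9 mm below the bar's top. Axes of the stopper: grip across y.
- stopper_lugs (a point): On the stopper's axis, 16 mm above its origin: the level of three round steel lugs, 6 mm thick, that stick out sideways from the nose to a radius of 31.5 mm, 120 degrees apart, the first along the stopper's +x. Under a push of 5 to 10 N it turns freely with less than 0.3 N m; 1 N m against a wall is too much.
- stopper_flange (a point): Centre of the underside of the stopper's flange, 29.7 mm above its origin. Fully home it lies on the canister's rim. The flange hides the lugs and the thread from above.
- canister: Round steel tea canister, 100 mm across, fixed upright in a wooden foot 124 mm across; origin at the centre of its underside, z up. Shoulder 88 mm high, open neck above it 77 mm across. In the neck, a right-hand thread with three starts that clears a 50 mm bore for the nose. How the thread is clocked differs from canister to canister and is not given by this pose's yaw.
- canister_rim (a point): Centre of the canister's mouth, level with its flat rim, 130 mm above its origin. Gap from rim up to flange: 10 to 16 mm while the lugs lie on the ridges, 16 mm on top of the end walls (6 degrees wide; turning anticlockwise off these drops it to 10 mm, not yet the slot), 4.2 mm in the thread starts, 0 when home.
- canister_ridges (a point): On the neck's axis, 1 mm below the rim: the upper ends of three thread ridges. Each falls 6 mm clockwise (seen from above) over 88 degrees. A lug lying on a ridge climbs it when turned anticlockwise and drops off its upper end into a thread start (open slot 26 degrees wide); turned clockwise it runs against the next ridge's blunt end wall and jams.
- canister_slots (a point): On the neck's axis, 12.5 mm below the rim: the floor of the three thread starts. A lug there is stopped by a wall when turned further anticlockwise. Turned clockwise it runs under the ridge, with 1.5 mm of play up and down, sinking 6 mm in 88 degrees; the flange meets the rim 65 to 80 degrees on from the slot, the lugs meet hard end walls 15 to 20 degrees later.
- bowl: White tasting bowl, 92 mm across, 50 mm high; bystander, origin at the centre of its underside.
- mug: White tasting mug, 72 mm across, 65 mm high, handle at its +y; bystander, origin at the centre of its underside.
- tin: Square steel tea tin with black lid, 79 x 79 x 130 mm; bystander, origin at the centre of its underside.
- jar: Amber glass jar, 64 mm across, 90 mm high; bystander, origin at the centre of its underside.
- spoon: Spoon, 170 mm long, lying along its x; bystander.
- timer: Flat white timer, 55 x 70 x 22 mm; bystander, origin at the centre of its underside.
Things that resemble listed ones, but are neither listed nor needed, are in the scene too. What is shaped like the stopper but blue or yellow is not meant.

How it is judged:
On the way:
1. the stopper has dropped into the thread start: upright in the neck, its flange 2.5 to 7 mm above the rim (horizontal distance between stopper_flange and canister_rim below 0.004 m and z of stopper_flange in the frame of canister_rim between 0.0025 and 0.007 m and angle between stopper's own z axis and vertical below 0.1 rad), for 0.1 s.
At the end, for the whole second after the job is handed in: The stopper is screwed home and at rest: the centre of its flange's underside less than 2 mm above the canister's rim and within 3 mm of its axis, tilted less than 0.05 rad (z of stopper_flange in the frame of canister_rim below 0.002 m and horizontal distance between stopper_flange and canister_rim below 0.003 m and angle between stopper's own z axis and vertical below 0.05 rad and linear speed of stopper below 0.02 m/s); the robot touches nothing.
It fails at once if the stopper is forced against the canister with more than 60 N (contact force between stopper and canister above 60 N).
It fails at once if another thing on the counter is pushed more than 30 mm (distance of any of bowl, mug, tin, jar, spoon, timer from where it was at the start of the episode above 0.03 m).
It also fails if it takes over 72 s, if anything falls off the work surface, if the arm or the gripper's body presses on something with over 40 N, if the wrist force passes 120 N, or if a joint passes its speed limit or range.

## Working session

There is one attempt and no reset: what is moved stays moved. The work goes in short steps, Python scripts to look and compute and a tool call to move; the robot and the scene stay as the last step left them, time stands still between calls to the robot, and variables do not carry over. Pictures are saved under pics/ and viewed, at most 10 in all, crops included, and the job is handed in when it is done.

Besides the shell and the picture viewer there is one more tool, called after "Emit:" as name([rows], argument=value, ...), one row to a line, values as JSON. carry_out: Moves the arm, as the interface text tells. Its arguments: {"type":"object","properties":{"increments":{"type":"array","items":{"type":"array"}}},"required":["increments"]}

```bash
ls; mkdir -p pics; python3 - <<'E'
from bench import robot
import cv2
for n in("side","top"):
    im=robot.snapshot(n); cv2.imwrite(f"pics/{n}0.png",im); c=robot.get_calibration(n); print(n,c)
o=robot.get_obs(); print(o)
E
```

```text
pics
side {'vfov': 51.63355169811196, 'cx': 277.5010675939088, 'cy': 206.02872307328803, 'T': array([[ 7.76050375e-01, -4.60735875e-01,  4.30660272e-01,
         1.77694238e-01],
       [-6.30670521e-01, -5.67715182e-01,  5.29106951e-01,
        -4.67146064e-01],
       [ 7.13820704e-04, -6.82218386e-01, -7.31148114e-01,
         7.67202415e-01],
       [ 0.00000000e+00,  0.00000000e+00,  0.00000000e+00,
         1.00000000e+00]])}
top {'vfov': 49.190408956885875, 'cx': 286.5757566501776, 'cy': 204.6599509771153, 'T': array([[ 0.02366113, -0.99290737,  0.11651223,  0.43196898],
       [-0.99913318, -0.01949335,  0.0367818 ,  0.00880872],
       [-0.03424971, -0.11728153, -0.99250793,  1.15303273],
       [ 0.        ,  0.        ,  0.        ,  1.        ]])}
{'time': 0.1, 'joint_positions': array([ 9.98866642e-01,  8.78750304e-02,  1.37205870e+00, -1.08168148e-05,
        1.68360529e+00, -1.03111083e-01]), 'qvel': array([-0.00194838, -0.00027273, -0.00310565,  0.0008296 , -0.00075176,
        0.00287746]), 'joint_torque': array([ 2.49119832e-03, -3.41254520e+01, -3.03300154e+01,  7.20453076e-02,
        3.04250023e-02, -8.59314378e-05]), 'tool_pos': array([0.24827308, 0.4902652 , 0.21844705]), 'ee_rot': array([-3.13965551e+00, -1.89643634e-04,  2.67277266e+00]), 'wrist_force': array([-0.96098111,  0.22504082, -0.54953616]), 'wrist_torque': array([-0.01701999,  0.06897794, -0.01768671]), 'finger_force': 0.0, 'width': 0.0938000673325959}
```

View pics/side0.png

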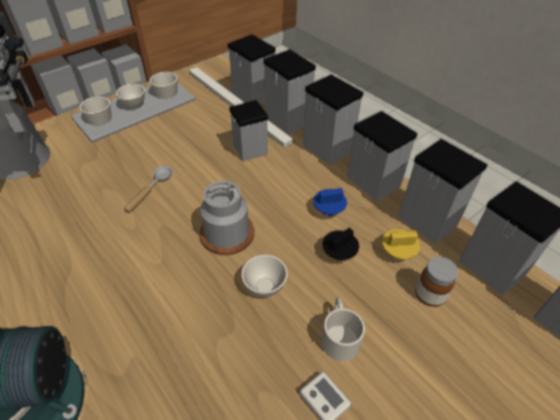

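View pics/top0.png

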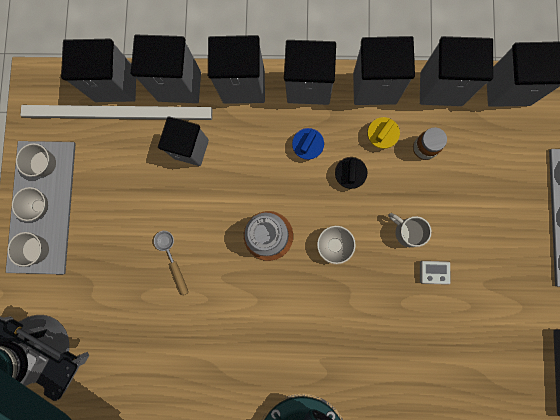

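Side view: black stopper at about (341,245), canister mouth at (222,192). Top view: stopper at (351,173), mouth at (267,233). I'll zoom into both.

```bash
cat > h.py <<'E'
import numpy as np, cv2
from bench import robot
def cam(n):
    c=robot.get_calibration(n); f=210/np.tan(np.radians(c['vfov']/2)); return c,f
def ray(n,u,v):
    c,f=cam(n); d=c['T'][:3,:3]@np.array([(u-c['cx'])/f,(v-c['cy'])/f,1.]); return c['T'][:3,3],d/np.linalg.norm(d)
def atz(n,u,v,z):
    o,d=ray(n,u,v); return o+d*(z-o[2])/d[2]
def tri(a,b):
    (o,d),(p,e)=ray("side",*a),ray("top",*b)
    s=np.linalg.lstsq(np.c_[d,-e],p-o,rcond=None)[0]; x,y=o+s[0]*d,p+s[1]*e
    return (x+y)/2,np.linalg.norm(x-y)
def proj(n,P):
    c,f=cam(n); q=np.linalg.inv(c['T'])@np.r_[P,1]; return f*q[0]/q[2]+c['cx'],f*q[1]/q[2]+c['cy']
def crop(im,u,v,w,h,k): return cv2.resize(im[v:v+h,u:u+w],None,fx=k,fy=k,interpolation=cv2.INTER_CUBIC)
E
python3 - <<'E'
from h import *
s=cv2.imread("pics/side0.png");t=cv2.imread("pics/top0.png")
g=lambda im:np.clip(255*(im/255.)**0.5,0,255).astype(np.uint8)
cv2.imwrite("pics/m0.png",g(np.vstack([np.hstack([crop(s,310,215,66,50,6),crop(t,318,148,66,50,6)]),np.hstack([crop(s,190,175,66,50,6),crop(t,234,206,66,50,6)])])))
E
```

```text
(no output)
```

View pics/m0.png

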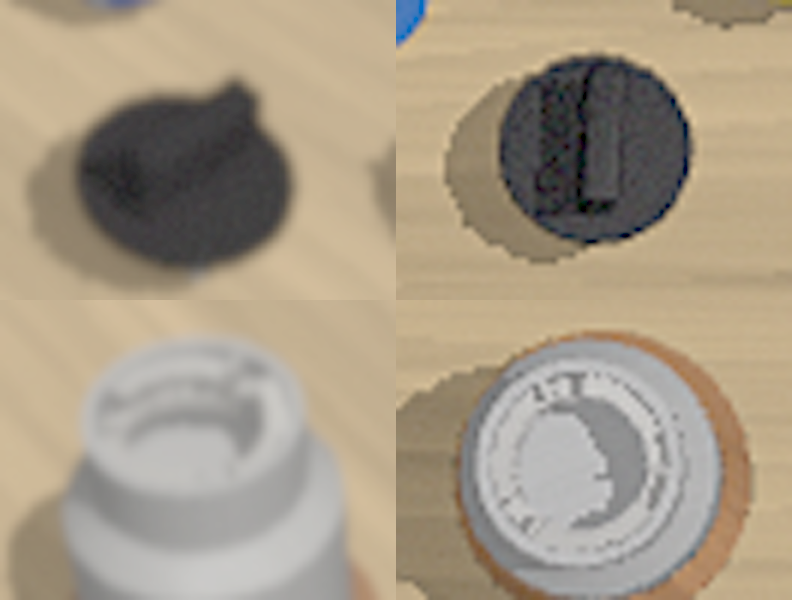

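The zoom shows the flange centre at about side (340.8,245), top (351.2,172.8), with the bar running nearly along world x. The rim centre is at about side (222.2,195), top (264,232.5).

```bash
python3 - <<'E'
from h import *
np.set_printoptions(precision=4,suppress=True)
print("flange",tri((340.8,245),(351.2,172.8)),atz("top",351.2,172.8,.033),atz("side",340.8,245,.033))
print("bartop",atz("top",318+206/6,148+137/6,.0667), [atz("top",318+(x-396)/6,148+y/6,.0667) for x,y in((606,66),(600,209))])
print("rim",tri((222.2,195),(264.2,232.4)),atz("top",264.2,232.4,.13),atz("side",222.2,195,.13))
# fit circles: segment black flange in top by hull
for n,P,r in(("top",atz("top",264.2,232.4,.13),.0385),("side",atz("top",264.2,232.4,.13),.0385)):
    a=np.array([proj(n,P+r*np.array([np.cos(t),np.sin(t),0])) for t in np.linspace(0,6.28,60)]); print(n,a.min(0),a.max(0))
for n in("top","side"):
    P=atz("top",351.2,172.8,.0345)
    a=np.array([proj(n,P+.04*np.array([np.cos(t),np.sin(t),0])) for t in np.linspace(0,6.28,60)]); print(n,a.min(0),a.max(0))
s=cv2.imread("pics/side0.png");t=cv2.imread("pics/top0.png")
for n,im,(u,v) in(("top",t,(351,173)),("side",s,(341,245))):
    m=(im.max(2)<65).astype(np.uint8);_,l,st,ce=cv2.connectedComponentsWithStats(m);k=l[v-12:v+12,u-12:u+12].max();print(n,st[k],ce[k])
E
```

```text
flange (array([ 0.6462, -0.1075,  0.029 ]), np.float64(0.0007685084048281429)) [ 0.6457 -0.1074  0.033 ] [ 0.6433 -0.1093  0.033 ]
bartop [ 0.6441 -0.1065  0.0667] [array([ 0.673 , -0.1079,  0.0667]), array([ 0.615 , -0.1059,  0.0667])]
rim (array([0.4886, 0.0962, 0.1222]), np.float64(0.0012286409232289818)) [0.4887 0.0953 0.13  ] [0.4843 0.0897 0.13  ]
top [247.0306 215.2462] [281.3893 249.702 ]
side [203.7056 179.7152] [241.1029 206.171 ]
top [334.9227 156.8829] [367.5121 188.8427]
side [322.1583 229.1147] [359.755  258.7037]
top [335 157  32  32 812] [350.5012 172.5333]
side [322 229  37  32 877] [340.0194 244.7092]
```

```bash
cat >> h.py <<'E'
def rows(target,yaw_deg,n,fingers=0):
    """n equal rows from the present pose to target (x,y,z), yaw; printed for the move call"""
    o=robot.get_obs(); p=np.array(o['tool_pos']); y=np.degrees(o['ee_rot'][2])
    dy=(yaw_deg-y+180)%360-180; D=(np.array(target)-p)*1000/n; out=[]
    for i in range(n):
        a=np.radians(y+dy*i/n); c,s=np.cos(a),np.sin(a)
        out.append([fingers,[round(float(v),1) for v in(D[0]*c+D[1]*s,D[0]*s-D[1]*c,-D[2])],round(-dy/n,2)])
    print(p.round(4),round(y,2),"total dyaw",round(dy,1)); print(out)
E
python3 -c "
from h import *
rows((.6450,-.107,.16),-2.2,20)"
```

```text
[0.2483 0.4903 0.2184] 153.14 total dyaw -155.3
[[0, [-31.2, -17.7, 2.9], np.float64(7.77)], [0, [-33.3, -13.3, 2.9], np.float64(7.77)], [0, [-34.8, -8.7, 2.9], np.float64(7.77)], [0, [-35.6, -3.9, 2.9], np.float64(7.77)], [0, [-35.8, 1.0, 2.9], np.float64(7.77)], [0, [-35.4, 5.8, 2.9], np.float64(7.77)], [0, [-34.3, 10.5, 2.9], np.float64(7.77)], [0, [-32.5, 15.1, 2.9], np.float64(7.77)], [0, [-30.2, 19.3, 2.9], np.float64(7.77)], [0, [-27.3, 23.2, 2.9], np.float64(7.77)], [0, [-23.9, 26.7, 2.9], np.float64(7.77)], [0, [-20.1, 29.7, 2.9], np.float64(7.77)], [0, [-15.9, 32.1, 2.9], np.float64(7.77)], [0, [-11.4, 34.0, 2.9], np.float64(7.77)], [0, [-6.7, 35.2, 2.9], np.float64(7.77)], [0, [-1.9, 35.8, 2.9], np.float64(7.77)], [0, [3.0, 35.7, 2.9], np.float64(7.77)], [0, [7.8, 35.0, 2.9], np.float64(7.77)], [0, [12.4, 33.6, 2.9], np.float64(7.77)], [0, [16.8, 31.6, 2.9], np.float64(7.77)]]
```

Emit:
carry_out([
  [0,[-31,-18,0],7.8],
  [0,[-33,-13,0],7.8],
  [0,[-35,-9,0],7.8],
  [0,[-36,-4,0],7.8],
  [0,[-36,1,0],7.8],
  [0,[-35,6,0],7.8],
  [0,[-34,10,0],7.8],
  [0,[-32,15,0],7.8],
])

```text
time: 0.9
tool_pos: [0.4062, 0.2505, 0.219]
ee_rot: [-3.141, 0.0, 1.578]
wrist_force: [0.7, 0.6, 0.5]
width: 0.0942
finger_force: 0.0
```

Emit:
carry_out([
  [0,[-30,19,0],7.8],
  [0,[-27,23,0],7.8],
  [0,[-24,27,0],7.8],
  [0,[-20,30,0],7.8],
  [0,[-16,32,0],7.8],
  [0,[-11,34,0],7.8],
  [0,[-7,35,0],7.8],
  [0,[-2,36,0],7.8],
])

```text
time: 1.7
tool_pos: [0.5633, 0.0111, 0.2188]
ee_rot: [-3.141, 0.001, 0.489]
wrist_force: [0.7, 0.3, 0.4]
width: 0.0938
finger_force: 0.0
```

```bash
python3 -c "
from h import *
rows((.6450,-.107,.13),-2.2,6);print(robot.get_obs()['joint_positions'])"
```

```text
[0.5633 0.0111 0.2188] 28.01 total dyaw -30.2
[[0, [2.8, 23.8, 14.8], np.float64(5.04)], [0, [4.9, 23.4, 14.8], np.float64(5.04)], [0, [6.9, 22.9, 14.8], np.float64(5.04)], [0, [8.9, 22.2, 14.8], np.float64(5.04)], [0, [10.8, 21.4, 14.8], np.float64(5.04)], [0, [12.6, 20.3, 14.8], np.float64(5.04)]]
[-8.11193354e-02  1.17994850e-01  1.33844075e+00  2.26903025e-04
  1.68623247e+00  1.00080786e+00]
```

Emit:
carry_out([
  [0,[3,24,10],5],
  [0,[5,23.5,10],5],
  [0,[7,23,15],5],
  [0,[9,22,15],5],
  [0,[11,21,15],5],
  [0,[12.5,20.5,15],5.2],
  [0,[0,0,0],0],
])

```text
time: 2.4
tool_pos: [0.6451, -0.1068, 0.1349]
ee_rot: [-3.141, 0.007, -0.036]
wrist_force: [-0.5, 0.1, -1.4]
width: 0.0941
finger_force: 0.0
```

```bash
python3 - <<'E'
from h import *
t=robot.snapshot("top");s=robot.snapshot("side");
g=lambda im:np.clip(255*(im/255.)**0.5,0,255).astype(np.uint8)
cv2.imwrite("pics/m1.png",g(np.hstack([crop(s,300,150,100,130,4),crop(t,305,100,100,130,4)])))
rows((.6450,-.107,.053),-2.2,4)
E
```

```text
[ 0.6456 -0.1046  0.1383] -1.82 total dyaw -0.4
[[0, [-0.1, 0.6, 21.3], np.float64(0.1)], [0, [-0.1, 0.6, 21.3], np.float64(0.1)], [0, [-0.1, 0.6, 21.3], np.float64(0.1)], [0, [-0.1, 0.6, 21.3], np.float64(0.1)]]
```

View pics/m1.png

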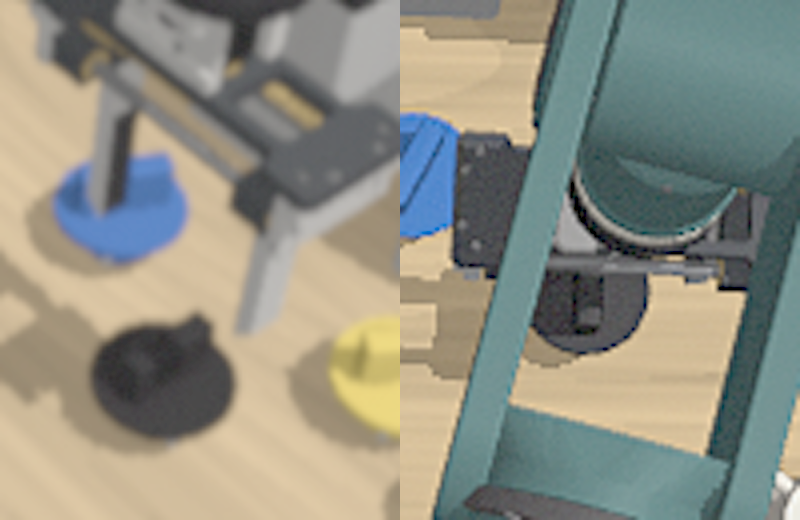

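The fingers straddle the black stopper cleanly, with the bar centred between the jaws. Blue and yellow are clear of them.

Emit:
carry_out([
  [110,[0,0,10],0],
  [110,[0,0.5,20],0],
  [110,[0,0,20],0],
  [110,[0,0,20],0],
  [110,[0,0,8],0],
  [110,[0,0,0],0],
])

```text
time: 3.1
tool_pos: [0.6451, -0.1042, 0.0603]
ee_rot: [-3.141, 0.002, -0.031]
wrist_force: [-0.5, -0.7, 0.8]
width: 0.054
finger_force: 0.0
```

```bash
cat >> h.py <<'E'
def avg(k=3):
    L=[]
    for _ in range(k): robot.snapshot("top"); o=robot.get_obs(); L.append(np.r_[o['tool_pos'],np.degrees(o['ee_rot'][2]),o['wrist_force'],o['wrist_torque'][2],o['width']])
    L=np.array(L); print(L.mean(0).round(4),"sd",L.std(0).round(4)[:4]); return L.mean(0)
E
python3 -c "
from h import *
avg(4);print(robot.get_obs()['joint_positions'])"
```

```text
[ 0.6467 -0.105   0.0628 -1.8173  0.5439 -0.4193 -0.0166 -0.0241  0.0536] sd [0.0005 0.0003 0.0006 0.0132]
[-2.47790619e-01  3.90129670e-01  1.31741280e+00  1.47593185e-04
  1.43093925e+00  1.35499335e+00]
```

Emit:
carry_out([
  [110,[-1,2,8],0],
  [110,[0,0,0],0],
  [255,[0,0,0],0],
  [255,[0,0,0],0],
  [255,[0,0,0],0],
  [255,[0,0,0],0],
  [255,[0,0,0],0],
  [255,[0,0,0],0],
])

```text
time: 4.1
tool_pos: [0.6452, -0.1072, 0.0536]
ee_rot: [-3.142, -0.0, -0.032]
wrist_force: [0.1, -0.6, -0.9]
width: 0.0159
finger_force: 30.0
```

```bash
python3 -c "
from h import *
avg(2)"
```

```text
[ 0.6452 -0.1073  0.0536 -1.8599 -0.4057  0.4051  0.0477 -0.025   0.0157] sd [0.     0.     0.     0.0001]
```

Emit:
carry_out([
  [255,[0,0,-10],0],
  [255,[0,0,-30],0],
  [255,[0,0,-40],0],
  [255,[0,0,-40],0],
  [255,[0,0,-40],0],
  [255,[0,0,0],0],
])

```text
time: 4.8
tool_pos: [0.6481, -0.108, 0.2228]
ee_rot: [3.138, -0.015, -0.032]
wrist_force: [0.4, -0.2, -0.3]
width: 0.0157
finger_force: 30.0
```

```bash
python3 - <<'E'
from h import *
from scipy.ndimage import map_coordinates as mc
for n in("top","side"):
    im=cv2.GaussianBlur(cv2.imread(f"pics/{n}0.png"),(0,0),.8).astype(float)
    c,f=cam(n); Ti=np.linalg.inv(c['T']); th=np.linspace(0,2*np.pi,181)
    def samp(P,r):
        q=Ti[:3,:3]@(np.array([P[0]+r*np.cos(th),P[1]+r*np.sin(th),P[2]+0*th]))+Ti[:3,3:]
        u=f*q[0]/q[2]+c['cx'];v=f*q[1]/q[2]+c['cy']
        return np.array([mc(im[...,k],[v,u],order=1) for k in range(3)])
    B=[]
    for z,R in((.13,.0385),(.13,.025)):
      best=[]
      for x in np.arange(.478,.497,.0005):
        for y in np.arange(.085,.104,.0005):
          for r in np.arange(R-.0005,R+.0006,.0005):
            d=np.abs(samp((x,y,z),r+.0012)-samp((x,y,z),r-.0012)).sum(0)
            best.append((np.minimum(d,80).mean(),round(x,4),round(y,4),round(r,4)))
      print(n,R,[tuple(float(k) for k in b) for b in sorted(best)[-5:]])
avg(1)
rows((.487,.0945,.215),-2,9,255)
E
```

```text
top 0.0385 [(56.40690496381725, 0.4885, 0.096, 0.038), (56.48155498118627, 0.4885, 0.0955, 0.038), (56.580027268178625, 0.489, 0.096, 0.0385), (56.77185185948372, 0.4885, 0.0965, 0.0385), (56.83763087996792, 0.4885, 0.096, 0.0385)]
top 0.025 [(50.986501172856265, 0.4875, 0.096, 0.025), (51.062634182976424, 0.4875, 0.0955, 0.0255), (51.06520685153865, 0.488, 0.096, 0.0255), (51.27006825596819, 0.488, 0.0955, 0.0255), (51.48592468822555, 0.4875, 0.096, 0.0255)]
side 0.0385 [(27.923437466793164, 0.4855, 0.094, 0.038), (27.94870030107116, 0.486, 0.095, 0.0385), (27.956935061982293, 0.4865, 0.0945, 0.0385), (28.009102467512058, 0.486, 0.094, 0.0385), (28.074919850540063, 0.486, 0.0945, 0.0385)]
side 0.025 [(25.624003866258644, 0.4805, 0.089, 0.0255), (25.69418170314264, 0.481, 0.0885, 0.0255), (25.732742991540142, 0.4815, 0.0895, 0.0255), (25.783883898294953, 0.4815, 0.089, 0.0255), (25.79100206618918, 0.481, 0.089, 0.0255)]
[ 0.6468 -0.1077  0.2187 -1.8581 -0.9991  0.294  -1.4364  0.019   0.0155] sd [0. 0. 0. 0.]
[ 0.6468 -0.1077  0.2187] -1.86 total dyaw -0.1
[[255, [-18.5, -21.9, 0.4], np.float64(0.02)], [255, [-18.5, -21.9, 0.4], np.float64(0.02)], [255, [-18.5, -21.9, 0.4], np.float64(0.02)], [255, [-18.5, -21.9, 0.4], np.float64(0.02)], [255, [-18.5, -21.9, 0.4], np.float64(0.02)], [255, [-18.5, -21.9, 0.4], np.float64(0.02)], [255, [-18.5, -21.8, 0.4], np.float64(0.02)], [255, [-18.5, -21.8, 0.4], np.float64(0.02)], [255, [-18.5, -21.8, 0.4], np.float64(0.02)]]
```

Emit:
carry_out([
  [255,[-18.2,-22.1,0],0],
  [255,[-18.2,-22.1,0],0],
  [255,[-18.2,-22.1,0],0],
  [255,[-18.2,-22.1,0],0],
  [255,[-18.2,-22.1,0],0],
  [255,[-18.2,-22.1,0],0],
  [255,[-18.2,-22.1,0],0],
  [255,[-18.2,-22.1,0],0],
])

```text
time: 5.65
tool_pos: [0.5033, 0.075, 0.2109]
ee_rot: [3.141, 0.004, -0.033]
wrist_force: [-0.5, 0.1, -0.9]
width: 0.0157
finger_force: 30.0
```

Emit:
carry_out([
  [255,[-18,-22,2],0],
  [255,[0,0,2],0],
  [255,[0,0,0],0],
  [255,[0,0,0],0],
  [255,[0,0,0],0],
])

```text
time: 6.15
tool_pos: [0.4884, 0.0959, 0.2089]
ee_rot: [3.141, 0.001, -0.034]
wrist_force: [-0.9, -0.7, -1.8]
width: 0.0158
finger_force: 30.0
```

```bash
python3 - <<'E'
from h import *
avg(3)
t=robot.snapshot("top");s=robot.snapshot("side");print(robot.get_obs()['joint_positions'])
g=lambda im:np.clip(255*(im/255.)**0.5,0,255).astype(np.uint8)
cv2.imwrite("pics/s2.png",s)
cv2.imwrite("pics/m2.png",g(np.hstack([crop(s,170,130,110,130,5)[:, :400] if 0 else crop(s,175,130,100,130,4),crop(t,215,170,100,130,4)])))
E
```

```text
[ 0.4885  0.096   0.2092 -1.9332 -0.1107  0.1865 -1.6771  0.0046  0.0159] sd [0.     0.0001 0.0001 0.0055]
[ 8.08006775e-02 -2.74472659e-02  1.50815119e+00  5.61440922e-05
  1.66085869e+00  1.68486297e+00]
```

View pics/m2.png

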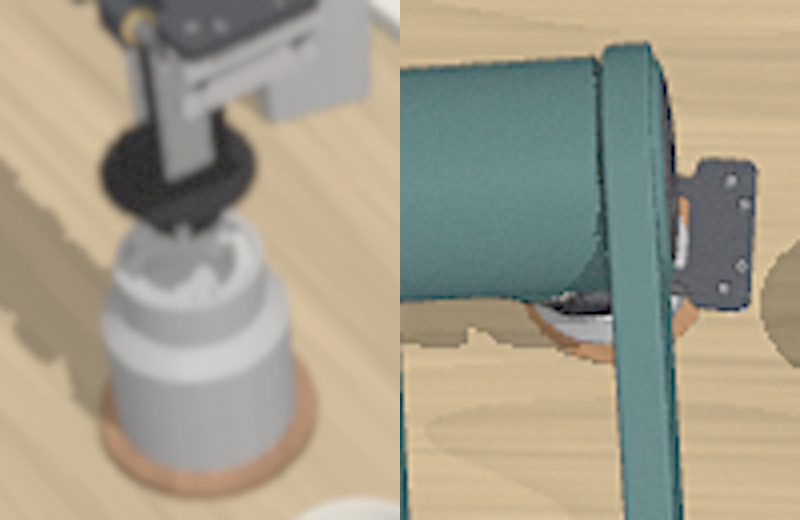

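The side view shows the flange above the mouth, spanning x≈200 to 239 px. The nose is just over the rim. I'll compare with the expected outline.

```bash
python3 - <<'E'
from h import *
for P in((.486,.0945),(.4885,.096)):
    th=np.linspace(0,6.28,80)
    a=np.array([proj("side",np.r_[P[0]+.04*np.cos(t),P[1]+.04*np.sin(t),.1533+z]) for t in th for z in(.0297,.0357)]); print(a.min(0),a.max(0))
im=cv2.imread("pics/s2.png"); m=(im.max(2)<60).astype(np.uint8)
for v in range(168,190,3):
    w=np.where(m[v,190:250])[0]; print(v,w.min()+190 if len(w) else None,w.max()+190 if len(w) else None)
E
```

```text
[198.26596714 158.82888786] [239.36353223 188.70789308]
[198.94620166 157.94283905] [239.9481448  187.70119041]
168 202 237
171 200 238
174 200 237
177 201 236
180 203 233
183 207 230
186 211 228
189 217 223
```

Emit:
carry_out([
  [255,[0,0,12],0],
  [255,[0,0,10],0],
  [255,[0,0,4],0],
  [255,[0,0,3],0],
  [255,[0,0,0],0],
])

```text
time: 6.9
tool_pos: [0.4877, 0.0967, 0.1797]
ee_rot: [3.142, 0.001, -0.032]
wrist_force: [-1.3, 0.3, -0.4]
width: 0.0156
finger_force: 30.0
```

Emit:
carry_out([
  [255,[0,0,2],0],
  [255,[0,0,2],0],
  [255,[0,0,1],0],
  [255,[0,0,0],0],
])

```text
time: 7.3
tool_pos: [0.488, 0.0968, 0.1754]
ee_rot: [-3.142, 0.0, -0.032]
wrist_force: [-0.3, 0.1, 0.2]
width: 0.0156
finger_force: 30.0
```

Emit:
carry_out([
  [255,[0,0,2],0],
  [255,[0,0,1],0],
  [255,[0,0,1],0],
  [255,[0,0,0],0],
])

```text
time: 7.7
tool_pos: [0.4878, 0.0964, 0.1714]
ee_rot: [3.141, 0.001, -0.033]
wrist_force: [-0.8, -2.0, 0.6]
width: 0.0158
finger_force: 30.0
```

Emit:
carry_out([
  [255,[0,0,1],0],
  [255,[0,0,0.5],0],
  [255,[0,0,0],0],
])

```text
time: 8.0
tool_pos: [0.4879, 0.0962, 0.1701]
ee_rot: [3.141, 0.0, -0.033]
wrist_force: [-2.3, -2.5, 0.8]
width: 0.0157
finger_force: 30.0
```

Emit:
carry_out([
  [255,[0,0,0.5],0],
  [255,[0,0,0.5],0],
  [255,[0,0,0],0],
])

```text
time: 8.3
tool_pos: [0.4879, 0.0962, 0.1693]
ee_rot: [3.14, 0.0, -0.033]
wrist_force: [-2.8, -3.9, 2.4]
width: 0.0158
finger_force: 30.0
```

Emit:
carry_out([
  [255,[-0.5,0.6,0],0],
  [255,[0,0,1],0],
  [255,[0,0,0],0],
])

```text
time: 8.6
tool_pos: [0.4879, 0.0961, 0.1692]
ee_rot: [-3.142, -0.002, -0.033]
wrist_force: [-2.5, -3.2, 5.3]
width: 0.016
finger_force: 30.0
```

Emit:
carry_out([
  [255,[-0.1,0.2,1],0],
  [255,[0,0,0],0],
])

```text
time: 8.8
tool_pos: [0.4879, 0.096, 0.1691]
ee_rot: [-3.141, -0.002, -0.032]
wrist_force: [-4.1, -4.0, 9.1]
width: 0.0158
finger_force: 30.0
```

Emit:
carry_out([
  [255,[0,0,1],0],
  [255,[0,0,0],0],
])

```text
time: 9.0
tool_pos: [0.488, 0.096, 0.169]
ee_rot: [-3.141, -0.003, -0.032]
wrist_force: [-5.0, -3.3, 12.8]
width: 0.0156
finger_force: 30.0
```

Emit:
carry_out([
  [255,[-0.5,0.3,-1],-4],
  [255,[0,0,0],-4],
  [255,[0,0,0],-4],
])

```text
time: 9.3
tool_pos: [0.4877, 0.0958, 0.167]
ee_rot: [3.142, -0.002, 0.18]
wrist_force: [-0.4, -2.8, -0.4]
width: 0.0159
finger_force: 30.0
```

```bash
python3 -c "
from h import *
o=robot.get_obs();print(o['wrist_torque'],o['wrist_force'],o['tool_pos'],np.degrees(o['ee_rot'][2]))"
```

```text
[-0.68263111  0.16192254 -0.01800035] [-0.3929627  -2.76608414 -0.42713123] [0.4876732  0.09575717 0.16702153] 10.295310729387165
```

Emit:
carry_out([
  [255,[0,0,1.5],0],
  [255,[0,0,1.5],0],
  [255,[0,0,1],0],
  [255,[0,0,0],0],
])

```text
time: 9.7
tool_pos: [0.487, 0.0959, 0.1625]
ee_rot: [-3.141, -0.0, 0.176]
wrist_force: [-0.2, -1.7, -1.3]
width: 0.0156
finger_force: 30.0
```

Emit:
carry_out([
  [255,[0,0,1],0],
  [255,[0,0,1],0],
  [255,[0,0,0],0],
])

```text
time: 10.0
tool_pos: [0.4869, 0.0959, 0.1608]
ee_rot: [-3.141, -0.0, 0.177]
wrist_force: [1.2, -1.1, -1.1]
width: 0.0159
finger_force: 30.0
```

Emit:
carry_out([
  [255,[0,0,1],0],
  [255,[0,0,1],0],
  [255,[0,0,0],0],
])

```text
time: 10.3
tool_pos: [0.4868, 0.0958, 0.1588]
ee_rot: [-3.141, 0.0, 0.177]
wrist_force: [0.7, -0.6, -0.9]
width: 0.0158
finger_force: 30.0
```

Emit:
carry_out([
  [255,[0,0,1],0],
  [255,[0,0,0.5],0],
  [255,[0,0,0],0],
])

```text
time: 10.6
tool_pos: [0.4869, 0.0958, 0.1579]
ee_rot: [-3.141, -0.0, 0.177]
wrist_force: [-0.5, -0.4, 1.7]
width: 0.0159
finger_force: 30.0
```

Dropped into the thread start (gap about 4 mm). Joint 6 has only about 60° left clockwise, so I'll regrip half a turn round first.

Emit:
carry_out([
  [0,[0,0,-0.5],0],
  [0,[0,0,0],0],
  [0,[0,0,0],0],
  [0,[0,0,0],0],
  [0,[0,0,0],0],
  [0,[0,0,-4],0],
  [0,[0,0,0],0],
])

```text
time: 11.3
tool_pos: [0.4873, 0.0957, 0.1627]
ee_rot: [3.142, -0.001, 0.177]
wrist_force: [0.3, 0.5, -0.3]
width: 0.0684
finger_force: 0.0
```

```bash
python3 -c "
from h import *
avg(1);print(robot.get_obs()['joint_positions'])
s=robot.snapshot('side');cv2.imwrite('pics/m3.png',np.clip(255*(crop(s,175,130,100,130,4)/255.)**.5,0,255).astype(np.uint8))"
```

```text
[ 4.87200e-01  9.57000e-02  1.62500e-01  1.01382e+01  6.97200e-01
  1.93800e-01 -1.03880e+00 -1.01000e-02  7.26000e-02] sd [0. 0. 0. 0.]
[ 7.96448183e-02 -1.45155835e-02  1.58875410e+00  1.45516101e-04
  1.56636583e+00  1.47349579e+00]
```

View pics/m3.png

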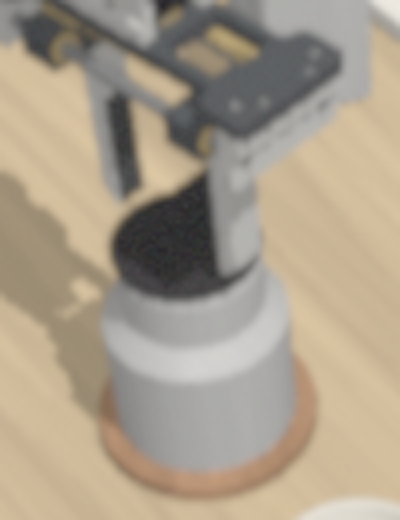

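The stopper sits upright and centred in the neck, flange just above the rim, with the fingers clear of the bar. Turning the open gripper half a turn.

Emit:
carry_out([
  [0,[0,0,0],-8.5],
  [0,[0,0,0],-8.5],
  [0,[0,0,0],-8.5],
  [0,[0,0,0],-8.5],
  [0,[0,0,0],-8.5],
  [0,[0,0,0],-8.5],
  [0,[0,0,0],-8.5],
  [0,[0,0,0],-8.5],
])

```text
time: 12.2
tool_pos: [0.4869, 0.0957, 0.162]
ee_rot: [3.142, -0.0, 1.37]
wrist_force: [0.3, -0.0, 1.1]
width: 0.094
finger_force: 0.0
```

Emit:
carry_out([
  [0,[0,0,0],-8.5],
  [0,[0,0,0],-8.5],
  [0,[0,0,0],-8.5],
  [0,[0,0,0],-8.5],
  [0,[0,0,0],-8.5],
  [0,[0,0,0],-8.5],
  [0,[0,0,0],-8.5],
  [0,[0,0,0],-8.5],
])

```text
time: 13.0
tool_pos: [0.4869, 0.0957, 0.162]
ee_rot: [3.141, -0.0, 2.557]
wrist_force: [-0.4, -0.5, 0.7]
width: 0.0941
finger_force: 0.0
```

Emit:
carry_out([
  [0,[0,0,0],-8.5],
  [0,[0,0,0],-8.5],
  [0,[0,0,0],-8.5],
  [0,[0,0,0],-8.5],
  [0,[0,0,0],-8.5],
  [0,[0,0,0],-1.5],
  [0,[0,0,0],0],
])

```text
time: 13.7
tool_pos: [0.4869, 0.0957, 0.162]
ee_rot: [3.141, 0.0, -2.967]
wrist_force: [-0.4, -0.1, 0.4]
width: 0.094
finger_force: 0.0
```

Emit:
carry_out([
  [0,[0,0,3.5],0],
  [255,[0,0,0],0],
  [255,[0,0,0],0],
  [255,[0,0,0],0],
  [255,[0,0,0],0],
  [255,[0,0,0],0],
  [255,[0,0,0],0],
  [255,[0,0,0],0],
])

```text
time: 14.5
tool_pos: [0.4869, 0.0957, 0.1585]
ee_rot: [3.142, 0.0, -2.965]
wrist_force: [0.1, 0.0, -0.5]
width: 0.0412
finger_force: 0.0
```

```bash
python3 -c "
from h import *
avg(2);print(robot.get_obs()['joint_positions'])"
```

```text
[ 4.869000e-01  9.570000e-02  1.585000e-01 -1.698624e+02  4.500000e-03
 -1.670000e-01  1.914000e-01  1.950000e-02  3.550000e-02] sd [0.     0.     0.     0.0006]
[ 7.96813532e-02 -1.25854918e-02  1.59486216e+00  8.09411986e-05
  1.55923713e+00 -1.66806046e+00]
```

Emit:
carry_out([
  [255,[0,0,0],0],
  [255,[0,0,0],0],
  [255,[0,0,0],0],
  [255,[0,0,0],0],
  [255,[0,0,0],0],
])

```text
time: 15.1
tool_pos: [0.4869, 0.0957, 0.1585]
ee_rot: [3.142, 0.0, -2.965]
wrist_force: [-0.3, 0.5, 0.8]
width: 0.0159
finger_force: 30.0
```

Emit:
carry_out([
  [255,[0,0,0.5],4],
  [255,[0,0,0.3],4],
  [255,[0,0,0.3],4],
  [255,[0,0,0.2],4],
])

```text
time: 15.5
tool_pos: [0.4877, 0.0956, 0.1583]
ee_rot: [3.141, 0.003, 3.037]
wrist_force: [-0.6, -0.0, 3.1]
width: 0.0158
finger_force: 30.0
```

```bash
cat > q.py <<'E'
from h import *
o=robot.get_obs();print(o['time'],"T",o['wrist_torque'].round(2),"F",o['wrist_force'].round(1),o['tool_pos'].round(4),np.degrees(o['ee_rot'][2]).round(1),o['width'].round(4))
E
python3 q.py
```

```text
Traceback (most recent call last):
  File "q.py", line 2, in <module>
    o=robot.get_obs();print(o['time'],"T",o['wrist_torque'].round(2),"F",o['wrist_force'].round(1),o['tool_pos'].round(4),np.degrees(o['ee_rot'][2]).round(1),o['width'].round(4))
                                                                                                                                                              ^^^^^^^^^^^^^^^^
AttributeError: 'float' object has no attribute 'round'
```

Emit:
carry_out([
  [255,[0,0,0.2],4],
  [255,[0,0,0.2],4],
  [255,[0,0,0.3],4],
  [255,[0,0,0.3],4],
])

```text
time: 15.9
tool_pos: [0.4873, 0.0962, 0.1572]
ee_rot: [3.14, 0.001, 2.758]
wrist_force: [-0.6, 1.6, 3.9]
width: 0.0159
finger_force: 30.0
```

```bash
sed -i "s/,o\['width'\].*/)/" q.py; python3 q.py
```

```text
15.9 T [0.17 0.11 0.13] F [-0.6  1.6  3.9] [0.4873 0.0962 0.1572] 158.0
```

Sinking with the turn; low torque. Continuing.

Emit:
carry_out([
  [255,[0,0,0.3],4],
  [255,[0,0,0.3],4],
  [255,[0,0,0.3],4],
  [255,[0,0,0.3],4],
])

```text
time: 16.3
tool_pos: [0.4878, 0.0963, 0.1561]
ee_rot: [3.139, 0.001, 2.478]
wrist_force: [0.5, 0.7, 2.4]
width: 0.0161
finger_force: 30.0
```

```bash
python3 q.py
```

```text
16.3 T [ 0.22 -0.22  0.01] F [0.5 0.7 2.4] [0.4878 0.0963 0.1561] 142.0
```

Emit:
carry_out([
  [255,[0,0,0.3],4],
  [255,[0,0,0.3],4],
  [255,[0,0,0.3],4],
  [255,[0,0,0],0],
])

```text
time: 16.7
tool_pos: [0.4878, 0.096, 0.1553]
ee_rot: [3.139, 0.001, 2.272]
wrist_force: [0.7, 0.9, 3.8]
width: 0.0153
finger_force: 30.0
```

```bash
python3 q.py
```

```text
16.7 T [ 0.06 -0.13 -0.02] F [0.7 0.9 3.8] [0.4878 0.096  0.1553] 130.2
```

Emit:
carry_out([
  [255,[0,0,0.3],4],
  [255,[0,0,0.3],4],
  [255,[0,0,0],0],
])

```text
time: 17.0
tool_pos: [0.4879, 0.0956, 0.1546]
ee_rot: [3.139, 0.002, 2.133]
wrist_force: [0.8, -0.5, 4.6]
width: 0.016
finger_force: 30.0
```

```bash
python3 q.py
```

```text
17.0 T [-0.14 -0.2  -0.11] F [ 0.8 -0.5  4.6] [0.4879 0.0956 0.1546] 122.2
```

Emit:
carry_out([
  [255,[0,0,0.3],4],
  [255,[0,0,0.2],3],
  [255,[0,0,0],0],
])

```text
time: 17.3
tool_pos: [0.4875, 0.0949, 0.1543]
ee_rot: [3.14, 0.002, 2.011]
wrist_force: [0.5, -1.5, 6.7]
width: 0.0156
finger_force: 30.0
```

```bash
python3 q.py
```

```text
17.3 T [-0.25  0.12 -0.05] F [ 0.5 -1.5  6.7] [0.4875 0.0949 0.1543] 115.2
```

Emit:
carry_out([
  [255,[0,0,0],3],
  [255,[0,0,0],2],
  [255,[0,0,0],0],
])

```text
time: 17.6
tool_pos: [0.4872, 0.0951, 0.1543]
ee_rot: [3.141, 0.002, 1.924]
wrist_force: [-0.9, -0.9, 5.8]
width: 0.0157
finger_force: 30.0
```

```bash
python3 q.py
```

```text
17.6 T [-0.26  0.24 -0.01] F [-0.9 -0.9  5.8] [0.4872 0.0951 0.1543] 110.3
```

z has stopped sinking at the predicted home height. Releasing and lifting away.

Emit:
carry_out([
  [255,[0,0,-1.2],0],
  [0,[0,0,0],0],
  [0,[0,0,0],0],
  [0,[0,0,0],0],
  [0,[0,0,0],0],
  [0,[0,0,0],0],
  [0,[0,0,0],0],
  [0,[0,0,0],0],
])

```text
time: 18.4
tool_pos: [0.4869, 0.0957, 0.1542]
ee_rot: [3.142, -0.0, 1.922]
wrist_force: [0.1, 0.7, -0.9]
width: 0.0684
finger_force: 0.0
```

Emit:
carry_out([
  [0,[0,0,-10],0],
  [0,[0,0,-30],0],
  [0,[0,0,-40],0],
  [0,[0,0,-20],0],
  [0,[0,0,0],0],
  [0,[0,0,0],0],
])

```text
time: 19.0
tool_pos: [0.4869, 0.0957, 0.2543]
ee_rot: [3.141, 0.0, 1.922]
wrist_force: [-0.6, 0.7, -0.6]
width: 0.094
finger_force: 0.0
```

```bash
python3 q.py; python3 - <<'E'
from h import *
s=robot.snapshot("side");t=robot.snapshot("top")
cv2.imwrite('pics/m4.png',np.clip(255*(np.hstack([crop(s,175,150,100,110,4),crop(t,215,180,100,110,4)])/255.)**.5,0,255).astype(np.uint8))
th=np.linspace(0,6.28,80)
a=np.array([proj("side",np.r_[.486+.04*np.cos(k),.0945+.04*np.sin(k),.13+z]) for k in th for z in(0,.006)]);print((a.min(0)-(175,150))*4,(a.max(0)-(175,150))*4)
E
```

```text
19.0 T [-0.04  0.04 -0.02] F [-0.6  0.7 -0.6] [0.4869 0.0957 0.2543] 110.1
[106.8033029  111.61338332] [263.97087145 230.20517654]
```

View pics/m4.png

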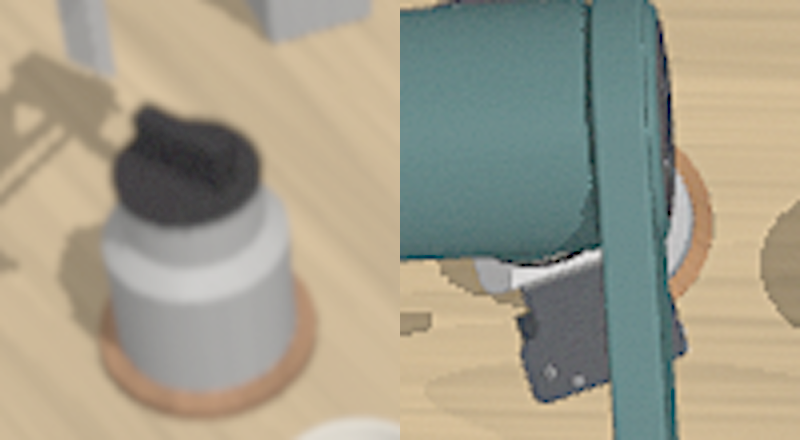

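The side view shows the flange seated level on the rim (lower edge at crop row ~228, against 230 predicted for home). The gripper is clear.

```bash
python3 -c "
from bench import robot
print(robot.close_job())"
```

```text
the job is handed in; nothing more can be done
None
```

The stopper is screwed home on the canister, its flange level on the rim within about 0.5 mm by the last side view and the arm's height reading, with the gripper clear, and the job is handed in at about 19 s; no verdict came back.

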